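# Hold the braced square in the corner of the stop bars

## Task

Pick the flat braced aluminium square up off the bench, lay it flat on the grey fixture plate and press its right-angled corner into the corner formed by the two steel stop bars, until the outer faces of both legs bear along their bars. Finish while still holding it there: keep the gripper closed on the square and keep pressing it firmly against both bars. Leave the load cell, the wrench and the brass weight where they stand.

Things in the scene. Friction and masses are not known exactly. Their poses are not given: they have to be found in the camera images.
- square_brace (a point): Middle of the brace of the loose aluminium braced square (0.2-0.3 kg, 8 mm thick, lying flat), half-way up, near its centre of mass. x, y axes: along the two legs, away from the outer vertex; z up. The brace, a strip 18 mm wide along x = -y, is pinched across its width (along x = y); it is open on its outer side, and 59 mm of window lie between it and the legs' inner corner.
- square_vertex (a point): The square's outer right-angled vertex, at its underside, where the outer faces of the two legs meet: (-70.5, -70.5, -4) mm from square_brace, same axes. From here each leg is 160 mm long on its outer face; legs are 22 mm wide. The square belongs with this vertex at corner and its axes along corner's.
- corner (a point): Fixed corner: point on the grey plate's upper face (12 mm above the bench) where the stop bars' inner faces would meet. z up, x along the inner face of bar_x, y along that of bar_y; the free space is at positive x and y. The plate, 190 x 190 x 12 mm, reaches 170 mm from here along +x and +y, 20 mm along -x and -y.
- bar_x: Steel stop bar fixed on the plate, 135 mm long (along x of corner), 18 mm wide, 16 mm high, origin at its centre, 8 mm above the plate's upper face. Its inner face is the one at y = 0 of corner, from x = 8 to 143 mm. Low bolt heads on top, to 4 mm above the bar. The square bears on the bar only if it is not pushed hard down on the plate, whose friction then takes up the sideways push.
- bar_y: The other stop bar, equal in size, along y of corner; its inner face lies at x = 0 of corner, from y = 8 to 143 mm. Origin at its centre; its own x axis runs along the bar.
- load_cell: Bystander: loose steel load cell, 68 mm across, 76 mm high, upright; origin at the centre of its underside.
- wrench: Bystander: loose steel wrench 180 mm long lying on the bench; origin at its middle, underside, x along it.
- weight: Bystander: loose brass weight with a knob, 42 mm across, 60 mm high; origin at the centre of its underside.
Things that resemble listed ones, but are neither listed nor needed, are in the scene too. Leave any green look-alike of the part that bears square_brace alone.

How it is judged:
On the way:
1. the square is lifted off the bench in the gripper (height (world z) of square_brace above 0.0185 m and contact force between the fingers and square above 1 N), for 0.1 s.
At the end, for the whole second after the job is handed in: For the last second the square is still in the gripper's fingers (over 1 N), flat on the plate (underside within 4 mm of it, tilt under 0.05 rad), its vertex within 4 mm of the corner, its legs within 0.02 rad of the bars, at rest, and pressed with more than 1 N against each of the two stop bars (contact force between square and bar_x above 1 N and contact force between square and bar_y above 1 N and contact force between the fingers and square above 1 N and angle between the x axis of square_brace and the x axis of corner, either way round below 0.02 rad and horizontal distance between square_vertex and corner below 0.004 m and z of square_vertex in the frame of corner between -0.003 and 0.004 m and angle between square_brace's own z axis and vertical below 0.05 rad and linear speed of square below 0.02 m/s); the arm keeps its last pose, push and grip.
It fails at once if the load cell was moved (distance of load_cell from where it was at the start of the episode above 0.02 m).
It fails at once if the wrench was moved (distance of wrench from where it was at the start of the episode above 0.02 m).
It fails at once if the brass weight was moved (distance of weight from where it was at the start of the episode above 0.02 m).
It also fails if it takes over 48 s, if anything falls off the work surface, if the arm or the gripper's body presses on something with over 40 N, if the wrist force passes 120 N, or if a joint passes its speed limit or range.

## Robot

A 6-joint arm with a two-finger parallel gripper is mounted at the origin on the work surface. World frame = base frame: x ahead of the robot, y to its left, z up, the work surface at z = 0. Lengths are in m, angles in rad, forces in N, time in s.
With the tool pointing down it reaches from about 0.4 to 0.825 m from the base axis. Payload 7 kg.
Tool frame: the origin (TCP) lies at the centre of the arm's flange, where the gripper is bolted on; the fingertips stand 178 mm ahead of it and the grasp point (between the pads) lies arm.tcp_to_grasp ahead of it (arm.tcp_to_grasp is the distance from the TCP to the grasp point, in m); z points along the fingers, y is the direction in which the jaws open and shut (so a half turn about z gives the same grasp; the last joint's range is limited). The gripper opens to 88 mm and grips with 3 to 60 N. Pads are 19 mm wide; open, the fingers measure 130 mm over their backs; the gripper's body (78 mm by 193 mm) begins 47 mm behind the grasp point.
Start: joints at [1.459, 0.359, 0.012, 0, -1.224, -0.288], TCP at [0.263, 0.622, 0.405] pointing down, gripper open.
Joint ranges: [-3.07, 3.07], [-1.43, 2.12], [-1.02, 1.25], [-3.03, 1.67], [-3.05, -0], [-3.03, 3.03]. Speed limits (rad/s): [2.39, 2.39, 3.01, 3.14, 3.14, 3.14].

## Interface

Orientations are given as [roll, pitch, yaw] about the fixed x, y, z axes, in that order (R = Rz(yaw) Ry(pitch) Rx(roll)).
In Python, from station import arm gives the robot as it stands.
- The arm moves only by the tool move_arm, never from a script. Its argument "deltas" is a list of rows, each a list of 6 numbers: the shift along the world's x, y, z in mm, then the turn, a rotation vector about the world's x, y, z in degrees. In form: [[tx, ty, tz, ax, ay, az], ...]. A call has exactly 5 rows; each row shifts and turns the commanded pose from where the row before left it; what a row does not reach is not made up. A row lasts 1/12 s, in which the tool goes at most 41.7 mm and 7.16 degrees, less where a joint would pass 70% of its speed; a pose out of reach is approached as far as the arm can. A call with a gripper value outside its range is refused whole. "claw" is the closure in counts, from 0 (fully open) to 255 (shut), set as the call begins (left out, the last holds). The fingers move at their own pace and stop on an object; "squeeze" is the grip in N (left out, the last holds). Time passes only in rows, so rows that do not move let the fingers close, or fill a call up. It gives the time, the measured TCP pose, the force and the opening at its end, in the units of the state.
- arm.get_state(): the state, without advancing time (a new reading comes with each control period).
- arm.grab_frame(name): name is "scene" or "top"; returns the picture (480x640x3 uint8, red, green, blue); there is no depth.
- arm.calibration(name): a dict with "intrinsics" (3x3 intrinsics, pixels), "T" (4x4, takes a point from camera to world coordinates). Camera axes: x right, y up, looking along -z (the intrinsics and any distortion apply to the point x, -y, -z); pixel columns grow to the right and rows downward; lengths in m; the calibration is good to about 2 mm. A picture is of the moment at which its call begins. calibration takes no time and is no camera call.
- arm.job_done(): hands the job in, once; it reports no verdict.
Trained networks look in the newest picture that a camera, given by its name, has taken for a name from the list of things; names that differ only in an ending like _2 or _b are one class to them, and where a whole thing is asked for, a point or a joint stands for the part that bears it (a point fixed in the world has none). Each returns a list of dicts, best first, with "score" (0 to 1); they miss things now and then, are a little off and sometimes report something else, mostly with a low value. They report only what shows in the picture. A call takes as long as a camera call. They do not tell look-alikes from the thing itself.
- arm.spot_in(thing, camera): "xy" ([column, row] in pixels, amid what is visible of it).
- arm.masks_of(thing, camera): "pixels" (480x640 bool, what is visible of it) and "xy" ([column, row] in pixels, amid what is visible of it).
- arm.spot_point(thing, camera): "xy" ([column, row] in pixels: a listed point, or the origin of a listed thing).
The state is a dict: "t": time; "q": joint angles; "qd": joint speeds; "joint_efforts": joint torques, N m; "eef_pos": TCP position; "ee_rot": TCP orientation; "force": force on the tool from outside, world axes, zero at the start; "moment": the same for the moment, N m; "width": finger opening in m.
Only numpy, scipy, OpenCV 4.12 (cv2) and the standard library are available. Lean on these libraries where they do the work, as an engineer would, in place of code of your own. Each camera call takes 0.05 s, during which the arm holds its last target. There are 200 camera calls.

## Working session

There is one attempt and no reset: what is moved stays moved. The work goes in short steps, Python scripts to look and compute and a tool call to move; the robot and the scene stay as the last step left them, time stands still between calls to the robot, and variables do not carry over. Pictures are saved under pics/ and viewed, about 8 in all and at most 12, crops included, and the job is handed in when it is done.

Besides the shell and the picture viewer there is one more tool, called after "Call:" as name(argument=value, ...), one argument or row to a line, values as JSON. move_arm: Moves the arm, as the interface text tells. Its arguments: {"type":"object","properties":{"deltas":{"type":"array","items":{"type":"array","items":{"type":"number"}}},"claw":{"type":"number"},"squeeze":{"type":"number"}},"required":["deltas"]}

```bash
mkdir -p pics; cat > h.py <<'E'
import numpy as np, cv2
from station import arm
def ray(px,cam,z):
    c=arm.calibration(cam);K=np.array(c["intrinsics"]);T=np.array(c["T"])
    d=np.linalg.solve(K,[px[0],px[1],1.]);d=T[:3,:3]@(d*[1,-1,-1]);o=T[:3,3]
    return o+d*(z-o[2])/d[2]
def proj(p,cam):
    c=arm.calibration(cam);K=np.array(c["intrinsics"]);T=np.array(c["T"])
    q=T[:3,:3].T@(np.array(p)-T[:3,3])*[1,-1,-1];q=K@q;return q[:2]/q[2]
def save(n,im): cv2.imwrite('pics/'+n,im[...,::-1])
E
python3 - <<'E'
from h import *
print(arm.tcp_to_grasp, arm.get_state(), arm.calibration("top"))
for c in ("scene","top"):
    save(c+"0.png",arm.grab_frame(c))
    for t,z in (("square_brace",.004),("square_vertex",0),("corner",.012),("bar_x",.02),("bar_y",.02),("load_cell",0),("wrench",0),("weight",0)):
        for r in arm.spot_point(t,c)[:3]: print(c,t,round(r["score"],2),np.round(r["xy"],1),np.round(ray(r["xy"],c,z),4))
E
```

```text
0.1593 {'t': 0.0, 'q': array([ 1.45909856e+00,  3.59349662e-01,  1.10648742e-02, -3.52801308e-04,
       -1.22412633e+00, -2.88069608e-01]), 'qd': array([ 0.00062661, -0.00117882,  0.0013456 , -0.00171996,  0.00042955,
        0.00085058]), 'joint_efforts': array([-2.26786622e-03, -5.82717025e+01,  2.93043870e+01,  6.99736655e+00,
        6.81309117e-03, -1.51407144e-04]), 'eef_pos': array([0.262655  , 0.62157771, 0.40374868]), 'ee_rot': array([ 3.13995017e+00, -1.40817201e-04, -3.99887398e-01]), 'force': array([-0.35688864, -1.22038639, -0.10418168]), 'moment': array([-0.06898139, -0.02919539, -0.01154767]), 'width': 0.08773358523470155} {'intrinsics': array([[550.33348625,   0.        , 317.37693025],
       [  0.        , 550.33348625, 237.63268665],
       [  0.        ,   0.        ,   1.        ]]), 'T': array([[ 0.02135154,  0.99516275, -0.09589171,  0.42730798],
       [-0.99970692,  0.0223463 ,  0.00931184,  0.02145952],
       [ 0.01140962,  0.09566479,  0.99534821,  1.06343446],
       [ 0.        ,  0.        ,  0.        ,  1.        ]])}
scene square_brace 0.91 [232.8 2
[... 808 characters left out ...]
.8] [0.7385 0.2134 0.    ]
top square_brace 0.8 [446.4 366.4] [ 0.2896 -0.2383  0.004 ]
top square_brace 0.58 [428.9 257.8] [ 0.4951 -0.2047  0.004 ]
top square_vertex 0.78 [499.3 375.5] [ 0.2741 -0.3402  0.    ]
top square_vertex 0.56 [398.3 214.2] [ 0.5793 -0.1455  0.    ]
top corner 0.75 [248.9 210.4] [0.5783 0.1446 0.012 ]
top bar_x 0.77 [209.1 218.3] [0.5602 0.2189 0.02  ]
top bar_x 0.61 [263.5 244.9] [0.5117 0.1138 0.02  ]
top bar_y 0.77 [209.1 218.3] [0.5602 0.2189 0.02  ]
top bar_y 0.61 [263.5 244.9] [0.5117 0.1138 0.02  ]
top load_cell 0.56 [321.9 140. ] [0.7237 0.0067 0.    ]
top wrench 0.6 [424.4 130.6] [ 0.7477 -0.1961  0.    ]
top weight 0.89 [219.1 132.8] [0.7332 0.2099 0.    ]
```

View pics/top0.png

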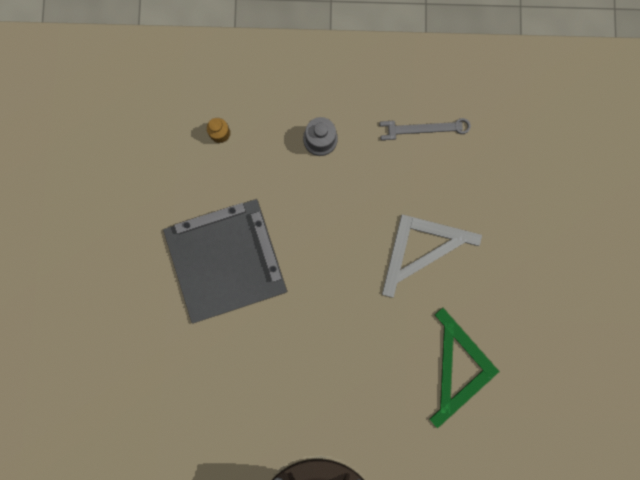

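View pics/scene0.png

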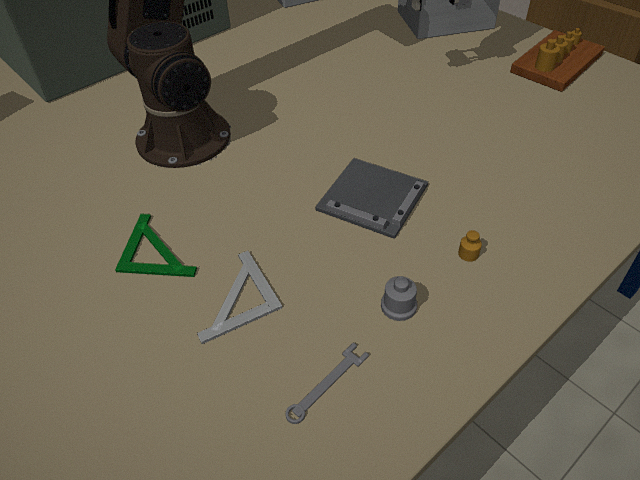

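The white square has its vertex near (405,217) in the top view, its leg ends near (480,240) and (390,295), and its brace middle near (430,257). The green one, with its vertex at (497,372), is the look-alike and is to be left alone. The aluminium (white) square fits the description. The fixed corner is near (249,210), with one bar running left to (175,228) and the other down to (277,278).

```bash
cat >> h.py <<'E'
from scipy.optimize import minimize
def box(x0,x1,y0,y1,z0,z1): return np.array([[x,y,z] for x in(x0,x1) for y in(y0,y1) for z in(z0,z1)])
BARS=[box(.008,.143,-.018,0,.012,.028),box(-.018,0,.008,.143,.012,.028)]
def sq(z0):
    a=box(0,.16,0,.022,z0,z0+.008);b=box(0,.022,0,.16,z0,z0+.008)
    s=2**.5; w=.009*s   # brace: x+y=.141 +- w
    c=np.array([[x,.141+k*w-x,z] for k in(-1,1) for x in((.011,.13+k*w)) for z in(z0,z0+.008)])
    return [a,b,c]
def render(parts,p,cam,S=4):
    im=np.zeros((480*S,640*S),np.uint8);c,s=np.cos(p[2]),np.sin(p[2])
    for P in parts:
        W=[[p[0]+c*x-s*y,p[1]+s*x+c*y,z] for x,y,z in P]
        u=np.array([proj(w,cam)*S+S/2 for w in W]).astype(np.int32)
        cv2.fillConvexPoly(im,cv2.convexHull(u),255)
    return cv2.resize(im,(640,480),interpolation=cv2.INTER_AREA)/255.
def fit(mask,parts,p0,cam):
    m=mask.astype(float)
    f=lambda q:1-np.minimum(m,r:=render(parts,q*[1,1,10],cam)).sum()/np.maximum(m,r).sum()
    p0=np.array(p0)/[1,1,10];d=[.008,.008,.008]
    sx=np.vstack([p0]+[p0+np.eye(3)[i]*d[i] for i in range(3)])
    r=minimize(f,p0,method='Nelder-Mead',options=dict(initial_simplex=sx,xatol=1e-4,fatol=1e-5,maxfev=150))
    return r.x*[1,1,10],1-r.fun
E
python3 - <<'E'
from h import *
top=arm.grab_frame("top"); sc=arm.grab_frame("scene")
out=[]
for cam,xy in (("top",(430,257)),("scene",(240,300))):
    ms=arm.masks_of("square_brace",cam);m=min(ms,key=lambda r:np.hypot(*(np.array(r["xy"])-xy)))
    p=fit(m["pixels"],sq(0),[.58,-.15,np.radians(169)],cam);print(cam,"square",p, np.degrees(p[0][2]),m["score"])
    ms=[r for n in("bar_x","bar_y") for r in arm.masks_of(n,cam) if r["score"]>.55]
    print([(np.round(r["xy"]),r["pixels"].sum()) for r in ms])
    u=np.any([r["pixels"] for r in ms],0)
    p2=fit(u,BARS,[.58,.142,np.radians(104)],cam);print(cam,"corner",p2,np.degrees(p2[0][2]))
    if cam=="top": v=top.copy();e=[(sq(0),p[0]),(BARS,p2[0])]
for parts,p in e:
    c,_=cv2.findContours((render(parts,p,"top")>.5).astype(np.uint8),0,2);cv2.drawContours(v,c,-1,(255,0,0),1)
save("fit.png",cv2.resize(v[180:320,160:500],None,fx=2.35,fy=2.35,interpolation=cv2.INTER_NEAREST))
E
```

```text
top square (array([ 0.57934722, -0.15083663,  2.90808394]), np.float64(0.9441981366987746)) 166.62093629402543 0.87
[(array([208., 216.]), np.int64(758)), (array([267., 246.]), np.int64(690)), (array([208., 216.]), np.int64(758)), (array([267., 246.]), np.int64(690))]
top corner (array([0.577294  , 0.14258556, 1.91029929]), np.float64(0.9240086396605194)) 109.4520872079971
scene square (array([ 0.57900354, -0.15106759,  2.90568154]), np.float64(0.8994263109697085)) 166.48328874161274 0.61
[(array([357., 216.]), np.int64(683)), (array([408., 200.]), np.int64(463)), (array([357., 216.]), np.int64(683)), (array([408., 200.]), np.int64(463))]
scene corner (array([0.57762134, 0.1429973 , 1.90959435]), np.float64(0.9069050360889291)) 109.41169666859102
```

View pics/fit.png

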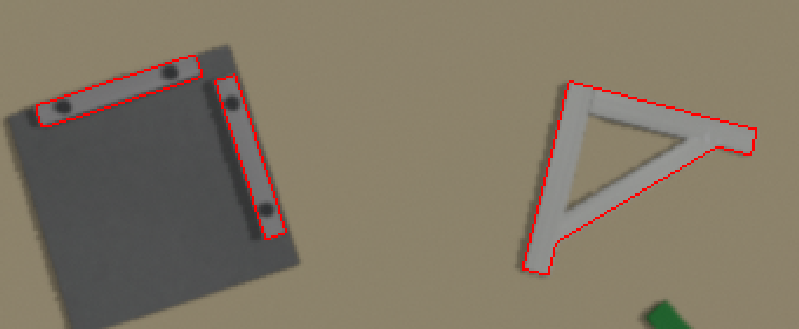

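The fits agree between the two cameras to under 1 mm. The white square is confirmed, with its vertex at (0.579, -0.151) and yaw 166.5°. The corner is at (0.5775, 0.143), yaw 109.4°. I'll now move above the brace.

Call:
move_arm(
  deltas=[
    [9.3,-33,-4,0,0,-1.4],
    [9.3,-33,-4,0,0,-1.4],
    [9.3,-33,-4,0,0,-1.4],
    [9.3,-33,-4,0,0,-1.4],
    [9.3,-33,-4,0,0,-1.4],
  ],
  claw=110,
  squeeze=40,
)

```text
t: 1.72
eef_pos: [0.3094, 0.4551, 0.3845]
ee_rot: [-3.141, -0.0, -0.523]
force: [1.6, 0.9, 0.9]
width: 0.06
```

Call:
move_arm(
  deltas=[
    [9.3,-33,-4,0,0,-1.4],
    [9.3,-33,-4,0,0,-1.4],
    [9.3,-33,-4,0,0,-1.4],
    [9.3,-33,-4,0,0,-1.4],
    [9.3,-33,-4,0,0,-1.4],
  ],
)

```text
t: 2.13
eef_pos: [0.3558, 0.2901, 0.3648]
ee_rot: [-3.141, 0.0, -0.645]
force: [1.1, -0.2, 1.0]
width: 0.0494
```

Call:
move_arm(
  deltas=[
    [9.3,-33,-4,0,0,-1.4],
    [9.3,-33,-4,0,0,-1.4],
    [9.3,-33,-4,0,0,-1.4],
    [9.3,-33,-4,0,0,-1.4],
    [9.3,-33,-4,0,0,-1.4],
  ],
)

```text
t: 2.55
eef_pos: [0.4022, 0.1251, 0.345]
ee_rot: [-3.14, -0.0, -0.767]
force: [1.9, 0.2, -0.6]
width: 0.05
```

Call:
move_arm(
  deltas=[
    [9.3,-33,-5,0,0,-1.4],
    [9.3,-33,-5,0,0,-1.4],
    [9.3,-33,-5,0,0,-1.4],
    [9.3,-33,-5,0,0,-1.4],
    [9.3,-33,-5,0,0,-1.4],
  ],
)

```text
t: 2.97
eef_pos: [0.4489, -0.04, 0.3199]
ee_rot: [-3.14, -0.0, -0.889]
force: [1.4, 0.1, -1.2]
width: 0.05
```

Call:
move_arm(
  deltas=[
    [9.3,-33,-10,0,0,-1.4],
    [9.3,-33,-10,0,0,-1.4],
    [9.3,-33,-10,0,0,-1.4],
    [9.3,-33,-10,0,0,-1.4],
    [0,0,0,0,0,-1.4],
  ],
)

```text
t: 3.38
eef_pos: [0.4865, -0.1744, 0.2777]
ee_rot: [3.139, 0.001, -1.016]
force: [0.6, -0.6, -0.2]
width: 0.0502
```

Call:
move_arm(
  deltas=[
    [8,-31,0,0,0,0],
    [0,0,-25,0,0,0],
    [0,0,-25,0,0,0],
    [0,0,0,0,0,0],
    [0,0,0,0,0,0],
  ],
)

```text
t: 3.8
eef_pos: [0.4935, -0.2012, 0.2291]
ee_rot: [3.139, 0.002, -1.011]
force: [0.5, 0.4, 0.2]
width: 0.0499
```

```bash
python3 - <<'E'
from h import *
s=arm.get_state();print(s["eef_pos"],s["ee_rot"],s["force"])
v=arm.grab_frame("scene");save("c1.png",cv2.resize(v[180:380,150:350],None,fx=3,fy=3))
E
```

```text
[ 0.49351301 -0.20121506  0.22906742] [ 3.13896447e+00  1.58917754e-03 -1.01068946e+00] [0.50168331 0.39774993 0.16411371]
```

View pics/c1.png

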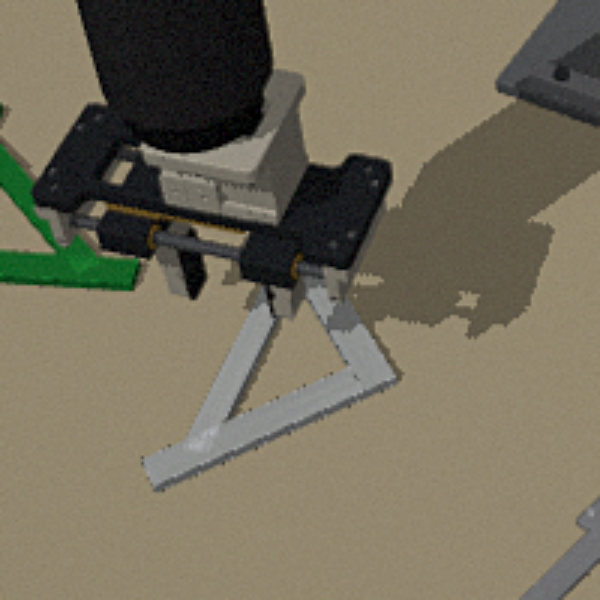

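The fingertips, at crop (195,295) and (285,310), stand above and to either side of the brace, as they should. I'll go down, close and lift slightly.

Call:
move_arm(
  deltas=[
    [0.7,-2,-18,0,0,0],
    [0,0,-18,0,0,0],
    [0,0,-9,0,0,0],
    [0,0,-3.5,0,0,0],
    [0,0,0,0,0,0],
  ],
)

```text
t: 4.27
eef_pos: [0.4949, -0.203, 0.1815]
ee_rot: [3.141, -0.0, -1.01]
force: [0.1, -0.6, -0.3]
width: 0.0496
```

Call:
move_arm(
  deltas=[
    [0,0,0,0,0,0],
    [0,0,0,0,0,0],
    [0,0,0,0,0,0],
    [0,0,0,0,0,0],
    [0,0,0,0,0,0],
  ],
  claw=255,
  squeeze=45,
)

```text
t: 4.68
eef_pos: [0.4948, -0.2033, 0.1816]
ee_rot: [-3.141, -0.0, -1.011]
force: [-0.6, -0.5, 0.4]
width: 0.0219
```

Call:
move_arm(
  deltas=[
    [0,0,0,0,0,0],
    [0,0,0,0,0,0],
    [0,0,0,0,0,0],
    [0,0,0,0,0,0],
    [0,0,0,0,0,0],
  ],
)

```text
t: 5.1
eef_pos: [0.4948, -0.2033, 0.1815]
ee_rot: [-3.141, -0.0, -1.011]
force: [-1.7, 0.8, 6.3]
width: 0.017
```

Call:
move_arm(
  deltas=[
    [0,0,10,0,0,0],
    [0,0,15,0,0,0],
    [0,0,15,0,0,0],
    [0,0,15,0,0,0],
    [0,0,5,0,0,0],
  ],
)

```text
t: 5.52
eef_pos: [0.495, -0.2033, 0.2433]
ee_rot: [-3.14, -0.001, -1.01]
force: [1.9, -0.6, -2.4]
width: 0.017
```

Call:
move_arm(
  deltas=[
    [0,25,0,0,0,-4],
    [0,25,0,0,0,-4],
    [0,25,0,0,0,-4],
    [0,25,0,0,0,-4],
    [0,25,0,0,0,-4],
  ],
)

```text
t: 5.93
eef_pos: [0.4941, -0.0773, 0.2408]
ee_rot: [3.141, 0.0, -1.364]
force: [0.3, -0.1, -2.6]
width: 0.0172
```

Call:
move_arm(
  deltas=[
    [0,25,0,0,0,-4],
    [0,25,0,0,0,-4],
    [0,25,0,0,0,-4],
    [0,25,0,0,0,-4],
    [0,25,0,0,0,-4],
  ],
)

```text
t: 6.35
eef_pos: [0.4941, 0.0478, 0.2408]
ee_rot: [3.141, -0.0, -1.712]
force: [1.5, 0.2, -2.9]
width: 0.0169
```

Call:
move_arm(
  deltas=[
    [-3,25,0,0,0,-4],
    [-3,25,0,0,0,-4],
    [-3,25,0,0,0,-4],
    [-3,25,0,0,0,-4],
    [-3,20,0,0,0,-1],
  ],
)

```text
t: 6.77
eef_pos: [0.4791, 0.1682, 0.2409]
ee_rot: [3.141, -0.0, -2.009]
force: [0.5, -0.3, -1.2]
width: 0.0169
```

Call:
move_arm(
  deltas=[
    [0,10,0,0,0,0],
    [0,4,0,0,0,0],
    [0,0,0,0,0,0],
    [0,0,0,0,0,0],
    [0,0,0,0,0,0],
  ],
)

```text
t: 7.18
eef_pos: [0.4796, 0.1797, 0.241]
ee_rot: [3.141, -0.001, -2.006]
force: [0.4, -0.5, -1.9]
width: 0.0168
```

```bash
python3 - <<'E'
from h import *
s=arm.get_state();print(s["eef_pos"],s["ee_rot"],s["force"],s["moment"],s["width"])
save("c2.png",arm.grab_frame("scene")[100:340,200:520].repeat(2,0).repeat(2,1))
for cam in("scene","top"):
    if cam=="top":arm.grab_frame("top")
    for n in("square_vertex","square_brace"):
        for r in arm.spot_point(n,cam)[:3]: print(cam,n,r["score"],ray(r["xy"],cam,s["eef_pos"][2]-.1815+(.004 if n[-1]=='e' else 0)))
E
```

```text
[0.4795545  0.17974389 0.24097963] [ 3.14120800e+00 -6.29676994e-04 -2.00618041e+00] [ 0.37159119 -0.45070394 -1.94568073] [ 0.10342138 -0.01826826 -0.00914262] 0.016787637073890777
scene square_vertex 0.77 [ 0.34026298 -0.34580819  0.05947963]
scene square_vertex 0.6 [0.57478071 0.12830361 0.05947963]
scene square_brace 0.7 [ 0.34978503 -0.25992839  0.06347963]
scene square_brace 0.67 [0.48195255 0.18234611 0.06347963]
top square_vertex 0.68 [ 0.28262289 -0.31097017  0.05947963]
top square_brace 0.97 [0.47429197 0.17487323 0.06347963]
top square_brace 0.59 [ 0.29527337 -0.22698125  0.06347963]
```

View pics/c2.png

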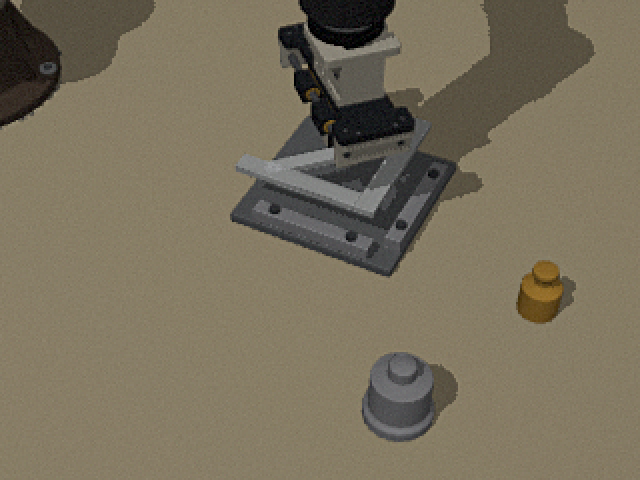

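The square is held flat over the plate, its vertex near (372,212) in the crop and the bars just beyond it. I'll offset it about 8 mm inside both bars and then lower it.

Call:
move_arm(
  deltas=[
    [-2,11,0,0,0,0],
    [0,0,-15,0,0,0],
    [0,0,-15,0,0,0],
    [0,0,0,0,0,0],
    [0,0,0,0,0,0],
  ],
)

```text
t: 7.9
eef_pos: [0.4774, 0.1919, 0.2108]
ee_rot: [3.141, -0.002, -2.005]
force: [0.3, 0.0, -3.0]
width: 0.0171
```

```bash
python3 - <<'E'
from h import *
s=arm.get_state();print(s["eef_pos"],s["ee_rot"],s["force"],s["moment"],s["width"])
z=s["eef_pos"][2]-.1815
v=arm.grab_frame("scene");t=arm.grab_frame("top")
for cam,im in(("scene",v),("top",t)):
    for r in arm.masks_of("square_brace",cam):
        if np.hypot(*(ray(r["xy"],cam,z)-[.5,.18,z])[:2])<.12:
            p,i=fit(r["pixels"],sq(z),[.567,.148,np.radians(109.4)],cam);print(cam,p,np.degrees(p[2]),i,r["score"])
e=[.567,.148,np.radians(109.4)]
c,_=cv2.findContours((render(sq(z),e,"scene")>.5).astype(np.uint8),1,2);cv2.drawContours(v,c,-1,(255,0,0),1)
save("c3.png",cv2.resize(v[140:260,300:460],None,fx=4,fy=4,interpolation=cv2.INTER_NEAREST))
E
```

```text
[0.47743048 0.19186069 0.21075495] [ 3.14095142e+00 -1.81172602e-03 -2.00522592e+00] [ 0.27560884  0.02151046 -2.9515501 ] [ 0.1060348  -0.08638579  0.0358825 ] 0.017073905726701314
scene [0.56608193 0.14773598 1.90620088] 109.217265327617 0.7313872138400169 0.68
top [0.56625016 0.14869558 1.91369513] 109.64665436407645 0.36923099074194066 0.9Traceback (most recent call last):
  File "<stdin>", line 8, in <module>
  File "h.py", line 31, in fit
    r=minimize(f,p0,method='Nelder-Mead',options=dict(initial_simplex=sx,xatol=1e-4,fatol=1e-5,maxfev=150))
    res = _minimize_neldermead(fun, x0, args, callback, bounds=bounds,
                               **options)
    fxcc = func(xcc)
    fx = function(np.copy(x), *(wrapper_args + args))
  File "h.py", line 28, in <lambda>
    f=lambda q:1-np.minimum(m,r:=render(parts,q*[1,1,10],cam)).sum()/np.maximum(m,r).sum()
                                 ~~~~~~^^^^^^^^^^^^^^^^^^^^^^
  File "h.py", line 23, in render
    u=np.array([proj(w,cam)*S+S/2 for w in W]).astype(np.int32)
                ~~~~^^^^^^^
  File "h.py", line 8, in proj
    c=arm.calibration(cam);K=np.array(c["intrinsics"]);T=np.array(c["T"])
ValueError: time passes only in moves, steps and waits
```

The fit from the mask puts the held square parallel to the bars (109.2° against 109.4°) with about 9 mm clearance to each. I'll lower it and slide it in.

Call:
move_arm(
  deltas=[
    [0,0,-8,0,0,0],
    [0,0,-6,0,0,0],
    [0,0,-2,0,0,0],
    [0,0,0,0,0,0],
    [0,0,0,0,0,0],
  ],
)

```text
t: 8.52
eef_pos: [0.4776, 0.1917, 0.1949]
ee_rot: [3.141, -0.001, -2.006]
force: [0.2, 0.8, -2.5]
width: 0.0169
```

Call:
move_arm(
  deltas=[
    [2.7,-1.3,0,0,0,0],
    [2.7,-1.3,0,0,0,0],
    [2.7,-1.3,0,0,0,0],
    [0,0,0,0,0,0],
    [0,0,0,0,0,0],
  ],
)

```text
t: 8.93
eef_pos: [0.486, 0.1877, 0.1952]
ee_rot: [-3.142, 0.0, -2.006]
force: [0.5, 0.4, -2.2]
width: 0.0164
```

Call:
move_arm(
  deltas=[
    [0.9,-0.4,0,0,0,0],
    [0.9,-0.4,0,0,0,0],
    [0.9,-0.4,0,0,0,0],
    [0,0,0,0,0,0],
    [0,0,0,0,0,0],
  ],
)

```text
t: 9.35
eef_pos: [0.4883, 0.1866, 0.1951]
ee_rot: [3.141, -0.0, -2.006]
force: [-0.9, -0.4, -2.5]
width: 0.0171
```

Call:
move_arm(
  deltas=[
    [0.5,-0.2,-0.4,0,0,0],
    [0.5,-0.2,-0.3,0,0,0],
    [0.5,-0.2,0,0,0,0],
    [0,0,0,0,0,0],
    [0,0,0,0,0,0],
  ],
)

```text
t: 9.77
eef_pos: [0.4891, 0.186, 0.1941]
ee_rot: [3.14, -0.001, -2.006]
force: [-7.6, 3.2, -0.4]
width: 0.0171
```

Call:
move_arm(
  deltas=[
    [0.5,-0.2,0,0,0,0],
    [0.5,-0.2,0,0,0,0],
    [0,0,0,0,0,0],
    [0,0,0,0,0,0],
    [0,0,0,0,0,0],
  ],
)

```text
t: 10.18
eef_pos: [0.4894, 0.1859, 0.1941]
ee_rot: [3.139, -0.001, -2.006]
force: [-13.0, 8.2, 2.7]
width: 0.017
```

Resolved along the corner's axes, the reaction is about 12 N from bar_y and 9.5 N from bar_x. I'll push a little further and then check.

Call:
move_arm(
  deltas=[
    [0.5,-0.2,0.2,0,0,0],
    [0.4,-0.2,0,0,0,0],
    [0,0,0,0,0,0],
    [0,0,0,0,0,0],
    [0,0,0,0,0,0],
  ],
)

```text
t: 10.6
eef_pos: [0.4896, 0.1858, 0.1941]
ee_rot: [3.138, -0.001, -2.006]
force: [-18.2, 11.8, 3.9]
width: 0.0167
```

Call:
move_arm(
  deltas=[
    [0,0,0,0,0,0],
    [0,0,0,0,0,0],
    [0,0,0,0,0,0],
    [0,0,0,0,0,0],
    [0,0,0,0,0,0],
  ],
)

```text
t: 11.02
eef_pos: [0.4896, 0.1858, 0.1941]
ee_rot: [3.138, -0.002, -2.006]
force: [-18.5, 11.2, 4.2]
width: 0.0168
```

```bash
cat > chk.py <<'E'
from h import *
import sys,h
C={c:arm.calibration(c) for c in("scene","top")}
class A: calibration=staticmethod(lambda c:C[c])
h.arm=A
s=arm.get_state();print(s["eef_pos"],s["ee_rot"],s["moment"],s["width"])
F=s["force"];print("F",F,"corner x,y:",F[0]*-.333+F[1]*.943,F[0]*-.943-F[1]*.333)
v=arm.grab_frame("scene")
for r in arm.masks_of("square_brace","scene"):
    if np.hypot(*(ray(r["xy"],"scene",.012)-[.5,.18,.012])[:2])<.12:
        p,i=fit(r["pixels"],sq(.012),[.5775,.1428,np.radians(109.4)],"scene");print(p,np.degrees(p[2]),i)
w=v.copy()
c,_=cv2.findContours((render(sq(.012),[.5775,.1428,1.91],"scene")>.5).astype(np.uint8),1,2);cv2.drawContours(w,c,-1,(255,0,0),1)
f=lambda a:cv2.resize(a[150:245,310:435],None,fx=3.1,fy=4.0*.775,interpolation=cv2.INTER_NEAREST)
save(sys.argv[1],np.hstack([f(v),f(w)]))
E
python3 chk.py c4.png
```

```text
[0.48959483 0.18579904 0.19405144] [ 3.13791122e+00 -1.59085453e-03 -2.00637462e+00] [ 4.29254061  6.6030602  -0.0503081 ] 0.016824702216073437
F [-18.51567631  11.17769025   4.17381552] corner x,y: 16.706282116492147 13.738111909137523
[0.57514058 0.1432482  1.90197468] 108.9751218707102 0.535022624849703
```

View pics/c4.png

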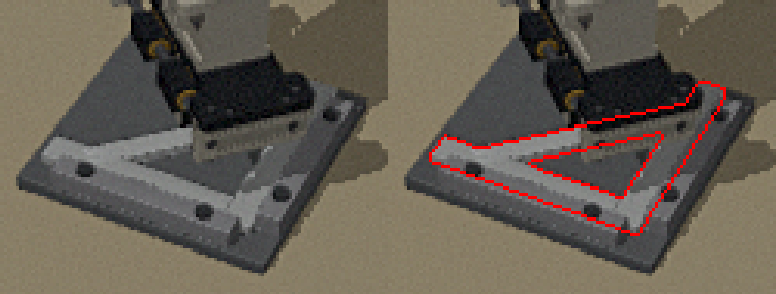

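In the crop, both legs lie along their bars, with the vertex near (245,232) in the left panel. The reactions are 16.7 N and 13.7 N, the yaw moment is about 0, and everything is steady. Handing in.

```bash
python3 -c "
from station import arm
print(arm.job_done())"
```

```text
the job is handed in; nothing more can be done
None
```

I picked up the aluminium square by its brace, laid it on the fixture plate and pressed its corner into the two stop bars. I handed the job in at about 11 s, with the gripper still closed on it and pressing. The hand-in reported no verdict.

**Last checks that agreed:**
- **Push:** the wrist force, resolved along the corner's axes, was about 16.7 N against bar_y and 13.7 N against bar_x. It was steady over the last two moves, with almost no twist.
- **Grip and height:** the finger opening stayed at 16.8 mm on the 18 mm brace. The arm height put the underside about 0.5 mm above the plate by my reckoning, but the upward force of about 4 N suggests a light touch.
- **Position and angle:** carried forward from the last clear camera fit, the vertex is about 1.4 mm from the corner. The square is within about 0.2° of the bars.
- **Bystanders:** the path kept clear of the load cell, wrench and brass weight. I did not measure them again at the end.

**Checks that were weak or disagreed:**
- **Final camera fit:** the gripper and bars hid much of the square, so the overlap was poor (0.54). It put the vertex 2.4 mm from the corner and the angle 0.4° off, still inside the limits.
- **Leg contact:** I did not test separately that each leg bears along its whole bar.
- **Script fault:** one measuring script stopped with an error before saving its picture, after it had given the numbers I used. I fixed the cause for the last check.

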